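# Mount a mould core on the spray turntable and turn it once round

### The arm

A 6-joint arm with a two-finger parallel gripper is mounted at the origin on the work surface. World frame = base frame: x ahead of the robot, y to its left, z up, the work surface at z = 0. Lengths are in m, angles in rad, forces in N, time in s.
With the tool pointing down it reaches from about 0.15 to 0.775 m from the base axis. Payload 6.1 kg.
Tool frame: the origin (TCP) lies at the very end of the fingers, on their centre line; the grasp point (between the pads) lies 19 mm behind it; z points along the fingers, x is the direction in which the jaws open and shut, and the axes are right-handed (so a half turn about z gives the same grasp; the last joint's range is limited). The gripper opens to 85 mm and grips with 20 to 120 N. Pads are 22 mm wide; open, the fingers measure 114 mm over their backs; the gripper's body (76 mm by 85 mm) begins 54 mm behind the grasp point. The pads swing forward as they close: fully open they stand 13 mm farther back than shut.
Start: joints at [1.273, 0.126, -0.04, 1.405, 0, 1.571], TCP at [0.154, 0.502, 0.231] pointing down, gripper open.
Joint ranges: [-2.72, 2.72], [-0.95, 1.95], [-1.27, 1.35], [-1.78, 2.02], [-1.46, 1.47], [-3.14, 3.14]. Speed limits (rad/s): [2.39, 2.39, 3.01, 3.14, 3.14, 3.14].

### API

Orientations are given as a rotation vector (axis times angle).
In Python, from plant import bot, kinematics, optics, ticket gives the robot as it stands. Calls block until the motion is done:
- bot.movep(position, orientation): joint-space move of the TCP to a pose.
- bot.move_straight(position, ori=None, vel=0.15): straight line of the TCP; ori=None keeps the orientation; vel is the mean speed in m/s.
- bot.movej(angles): joint-space move.
- bot.grip(opening): finger opening in m; the grip force is fixed at half the most; returns when the fingers have stopped.
- bot.pause(seconds).
- kinematics.ik(position, orientation): joint angles nearest the present ones, or None.
- bot.observe(): the state.
- optics.camera(name): name is "side" or "top"; returns the picture (400x640x3 uint8, red, green, blue); there is no depth.
- optics.calibration(name): a dict with "K" (3x3 intrinsics, pixels), "extrinsics" (4x4, takes a point from camera to world coordinates). Camera axes: x right, y down, z forward; pixel columns grow to the right and rows downward; lengths in m; the calibration is good to about 2 mm. A picture is of the moment at which its call begins. calibration takes no time and is no camera call.
A pose or a line that the arm cannot do raises bot.MotionError and nothing moves.
- ticket.hand_in(): hands the job in, once; it reports no verdict.
The state is a dict: "time_s": time; "joint_pos": joint angles; "qd": joint speeds; "tau": joint torques, N m; "tcp_pos": TCP position; "orientation": TCP orientation; "force": force on the tool from outside, world axes, zero at the start; "moment": the same for the moment, N m; "grip_width": finger opening in m.
Only numpy, scipy, OpenCV 4.12 (cv2) and the standard library are available. Lean on these libraries where they do the work, as an engineer would, in place of code of your own. Each camera call takes 0.05 s, during which the arm holds its last target.

### The job

Plug the block-shaped mould core (not the round one) into the socket of the spray turntable, fully home with its flange flat on the hub. Then turn the table one full turn anticlockwise as seen from above, so that its upright handle comes back to the pointer on the foot, to show that the core runs round properly seated. Leave the bottle, jug, steel pot and round core standing where they are, and let go when done.

Things in the scene. Friction and masses are not known exactly. Their poses are not given: they have to be found in the camera images.
- block_core: Loose aluminium core, 0.5 kg, upright on its plug. From below: plug 50 (x) by 34 (y) mm, 34 high; flange 72 by 60, 12 thick; rectangular block 56 (x) by 36 (y), 45 high; round boss 20 across, 6 high; 97 mm in all. Origin: centre of the plug's underside, z up. Fits the socket either way round (half turn). Grip the block across its 36 mm width (along y), 60 to 85 mm above the origin.
- core_flange (a point): Point of the block core on its z axis at the underside of the flange, 34 mm above its origin; it meets the socket mouth when the core is home.
- socket (a point): Centre of the mouth of the turntable's socket, on its axis, 85 mm above the bench; turns with the table, z up. A rectangular hole 52 (x) by 36 (y) mm, 38 deep, chamfered, in a steel hub 76 (x) by 62 (y) mm standing 40 mm above the disc. The disc is 230 mm across, its top 45 mm above the bench.
- handle (a point): Point on the axis of the turntable's upright handle, 115 mm above the bench, 95 mm from the table's axis along the socket's +x; a good grip height. The handle is a black sleeve 26 mm in diameter, 57 to 135 mm above the bench, spinning freely on its pin: one grasp, without turning the wrist, can carry it all the way round.
- pointer (a point): Tip of the small steel pointer fixed on the turntable's foot, 57 mm above the bench and 120 mm from the turntable's axis; it does not turn. The handle stands next to it at the start.
- turntable (a joint): Angle of the turntable in rad: 0 when the handle stands at the pointer, growing anticlockwise seen from above; it starts within 0.15 of 0, and 6.28 is one full turn. Stops at -0.4 and 6.9. It turns with light friction and stays where it is left.
- round_core: Bystander: loose aluminium mould core with a round tapered body, round flange 70 mm across and round plug, 96 mm high. Origin: centre of its underside.
- bottle: Bystander: white plastic bottle, 80 mm across, 220 mm high. Origin: centre of its underside.
- jug: Bystander: white plastic measuring jug, 96 mm across and 125 mm high, with a handle on its +y side that stands out some 40 mm. Origin: centre of its underside.
- cup_pot: Bystander: closed steel pot, 72 mm across, 85 mm high. Origin: centre of its underside.

How it is judged:
On the way, in this order (a step that is already met when the one before it is completed fails the run):
1. the block core is plugged fully home in the socket before the table has been turned (z of core_flange in the frame of socket below 0.003 m and horizontal distance between core_flange and socket below 0.004 m and angle between the z axis of block_core and the z axis of socket, either way round below 0.06 rad and value of joint turntable below 0.6 rad), for 0.2 s.
2. the table has passed half a turn with the core still home (z of core_flange in the frame of socket below 0.003 m and horizontal distance between core_flange and socket below 0.004 m and angle between the z axis of block_core and the z axis of socket, either way round below 0.06 rad and value of joint turntable between 3 and 5 rad), for 0.1 s.
At the end, for the whole second after the job is handed in: Block core home in the socket (flange within 3 mm of the hub, centred to 4 mm, upright to 0.06 rad); table turned one full turn anticlockwise, still, joint 6.03 to 6.53; bottle, jug, steel pot and round core upright (0.2 rad) within 30 mm of where they began (z of core_flange in the frame of socket below 0.003 m and horizontal distance between core_flange and socket below 0.004 m and angle between the z axis of block_core and the z axis of socket, either way round below 0.06 rad and value of joint turntable between 6.03319 and 6.53319 rad and velocity of joint turntable between -0.05 and 0.05 rad/s and linear speed of block_core below 0.02 m/s and distance of each of bottle, jug, cup_pot, round_core from where it was at the start of the episode below 0.03 m and angle between each of bottle, jug, cup_pot, round_core's own z axis and vertical below 0.2 rad); the robot touches nothing.
It fails at once if the bottle is shifted by more than 30 mm or tipped (distance of bottle from where it was at the start of the episode above 0.03 m or angle between bottle's own z axis and vertical above 0.3 rad).
It fails at once if the measuring jug is shifted by more than 30 mm or tipped (distance of jug from where it was at the start of the episode above 0.03 m or angle between jug's own z axis and vertical above 0.3 rad).
It fails at once if the steel pot is shifted by more than 30 mm or tipped (distance of cup_pot from where it was at the start of the episode above 0.03 m or angle between cup_pot's own z axis and vertical above 0.3 rad).
It fails at once if the round mould core is shifted by more than 30 mm or tipped (distance of round_core from where it was at the start of the episode above 0.03 m or angle between round_core's own z axis and vertical above 0.3 rad).
It also fails if it takes over 67 s, if anything falls off the work surface, if the arm or the gripper's body presses on something with over 40 N, if the wrist force passes 120 N, or if a joint passes its speed limit or range.

## Working session

There is one attempt and no reset: what is moved stays moved. The work goes in short steps, each a Python script; the robot and the scene stay as the last script left them, time stands still between calls to the robot, and variables do not carry over. Pictures are saved under pics/ and viewed, and the job is handed in when it is done.

```bash
mkdir -p pics; ls; python3 - <<'E'
from plant import bot, optics
import cv2,numpy as np
np.set_printoptions(precision=4,suppress=True)
for n in("side","top"):
    im=optics.camera(n); cv2.imwrite(f"pics/{n}0.png",im[:,:,::-1])
    c=optics.calibration(n); print(n,c["K"],c["extrinsics"])
print(bot.observe())
E
```

```text
pics
side [[474.4579   0.     317.9325]
 [  0.     474.4579 204.6091]
 [  0.       0.       1.    ]] [[-0.9078 -0.311   0.2813  0.3144]
 [-0.4193  0.6834 -0.5977  0.7245]
 [-0.0064 -0.6605 -0.7508  0.9913]
 [ 0.      0.      0.      1.    ]]
top [[461.9371   0.     313.5395]
 [  0.     461.9371 202.3228]
 [  0.       0.       1.    ]] [[ 0.0309 -0.9788  0.2025  0.4307]
 [-0.9995 -0.03    0.0073  0.0162]
 [-0.0011 -0.2027 -0.9792  1.1935]
 [ 0.      0.      0.      1.    ]]
{'time_s': 0.1, 'joint_pos': array([ 1.273 ,  0.1263, -0.0405,  1.4054,  0.    ,  1.5708]), 'qd': array([-0.0003, -0.0017,  0.0026, -0.001 , -0.0014, -0.0027]), 'tau': array([ -0.0014, -43.6904,  35.3606,   0.0138,  -0.    ,  -0.    ]), 'tcp_pos': array([0.1539, 0.5015, 0.2306]), 'orientation': array([ 2.5257,  1.8668, -0.0018]), 'force': array([-0.2691,  0.9805, -0.2537]), 'moment': array([ 0.0016, -0.0257, -0.0011]), 'grip_width': 0.08547882269602815}
```

View pics/side0.png

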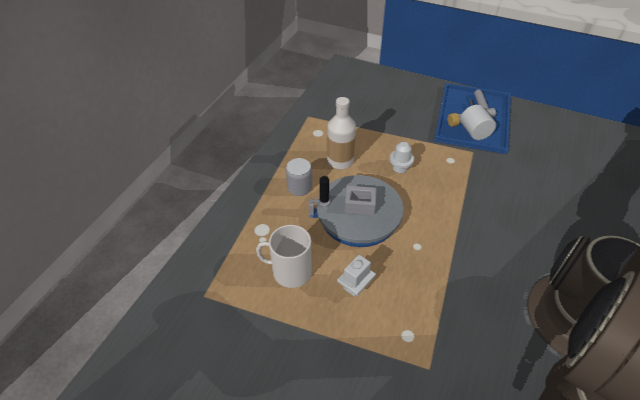

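View pics/top0.png

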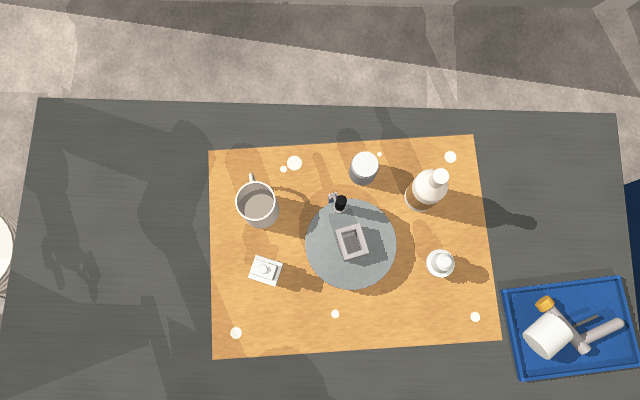

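Side view: block core at about (356,273), turntable (361,210) with handle (324,188), jug, pot, bottle and round core around it. Top view: block core (265,270), table (350,243), handle (340,202). Next I'll enlarge these.

```bash
python3 - <<'E'
import cv2,numpy as np
def crop(n,x,y,w,h,s,o):
    im=cv2.imread(f"pics/{n}0.png")[y:y+h,x:x+w]
    im=cv2.resize(im,None,fx=s,fy=s,interpolation=cv2.INTER_CUBIC)
    for i in range(0,w,10):
        cv2.line(im,(i*s,0),(i*s,6 if i%20 else 12),(0,0,255),1)
        if i%20==0: cv2.putText(im,str(x+i),(i*s+2,22),0,.4,(0,0,255),1)
    for i in range(0,h,10):
        cv2.line(im,(0,i*s),(6 if i%20 else 12,i*s),(0,0,255),1)
        if i%20==0: cv2.putText(im,str(y+i),(14,i*s+5),0,.4,(0,0,255),1)
    cv2.imwrite(f"pics/{o}.png",im)
crop("top",240,245,60,50,12,"t_core")
crop("top",300,190,100,104,5,"t_table")
crop("side",330,250,60,50,12,"s_core")
crop("side",300,165,110,85,7,"s_table")
E
```

```text
(no output)
```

View pics/t_core.png

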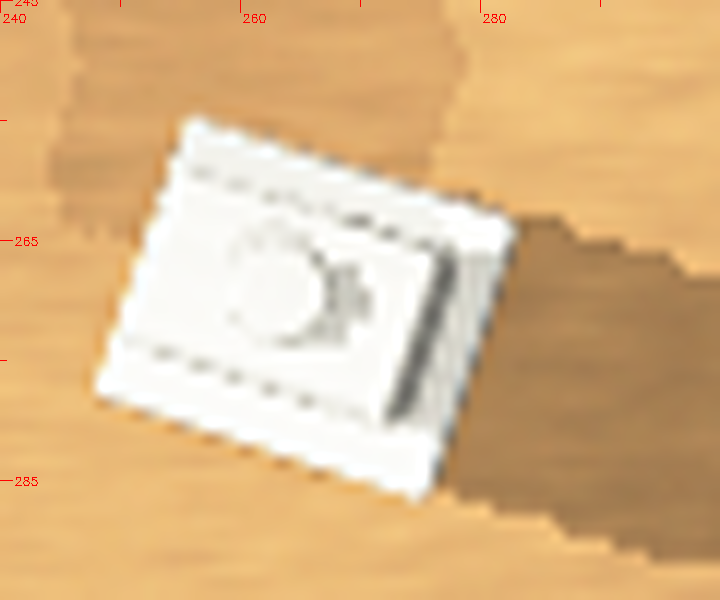

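View pics/t_table.png

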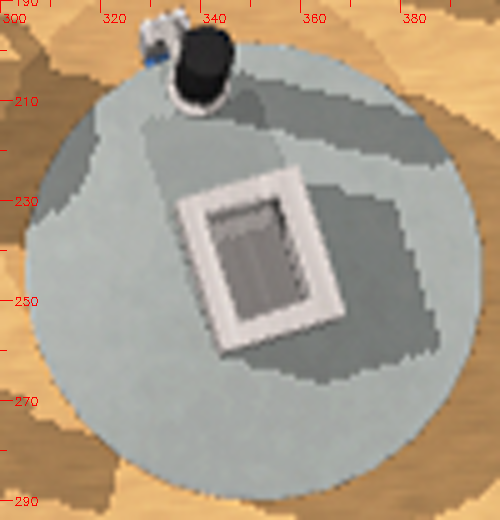

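View pics/s_core.png

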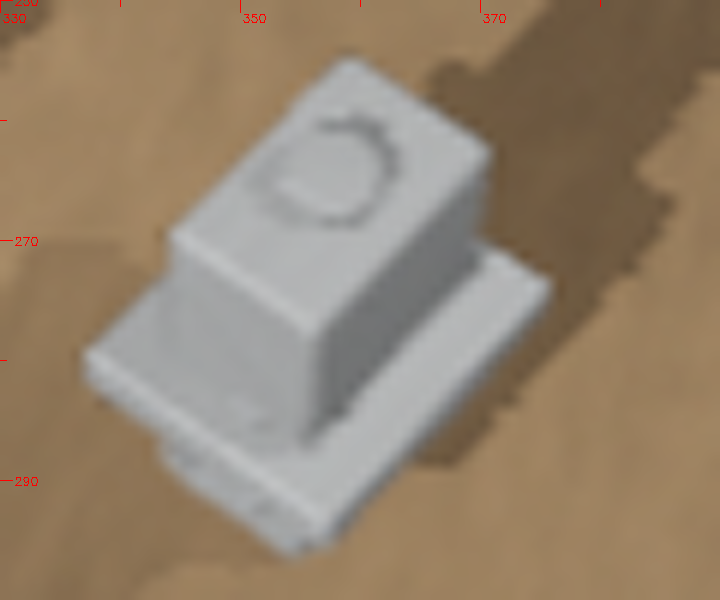

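View pics/s_table.png

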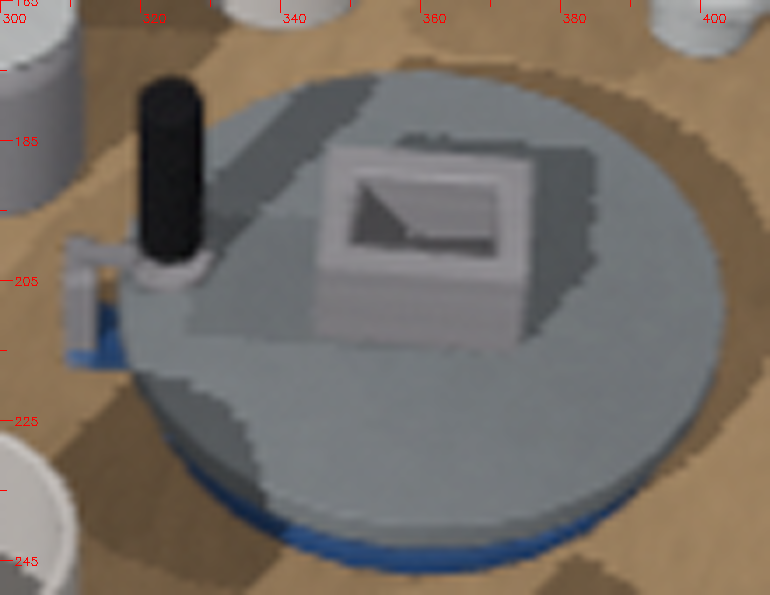

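```bash
cat > h.py <<'E'
import numpy as np
from scipy.optimize import least_squares
CAL={}
def load():
    from plant import optics
    for n in("side","top"): CAL[n]=optics.calibration(n)
def proj(n,P):
    c=CAL[n];E=np.linalg.inv(c["extrinsics"]);p=np.atleast_2d(P)@E[:3,:3].T+E[:3,3]
    q=p@c["K"].T; return q[:,:2]/q[:,2:]
def unproj(n,uv,z):
    c=CAL[n];E=c["extrinsics"];d=E[:3,:3]@np.linalg.solve(c["K"],[*uv,1]);t=(z-E[2,3])/d[2];return E[:3,3]+t*d
def px(o,s,pts): return (np.array(pts,float)+.5)/s-.5+np.array(o)
def rect(a,b,z): return np.array([[a/2,b/2,z],[a/2,-b/2,z],[-a/2,-b/2,z],[-a/2,b/2,z]])/1000
def place(p,L):
    c,s=np.cos(p[2]),np.sin(p[2]);R=np.array([[c,-s,0],[s,c,0],[0,0,1]]);return L@R.T+[p[0],p[1],0]
def fit(p0,obs):
    """obs: (cam, local model pts, pixels); nearest assoc."""
    p=np.array(p0,float)
    for it in range(4):
        prs=[]
        for n,L,uv in obs:
            q=proj(n,place(p,L));
            for u in uv: prs.append((n,L[np.argmin(((q-u)**2).sum(1))],u))
        f=lambda p:np.concatenate([(proj(n,place(p,l[None]))[0]-u) for n,l,u in prs])
        p=least_squares(f,p,loss='soft_l1').x
    return p,f(p).reshape(-1,2),prs
E
python3 - <<'E'
from h import *
np.set_printoptions(precision=4,suppress=True)
load()
ct=lambda p:px((240,245),12,p); tt=lambda p:px((300,190),5,p); cs=lambda p:px((330,250),12,p); ts=lambda p:px((300,165),7,p)
core=[("top",rect(72,60,46),ct([(190,118),(515,228),(425,498),(97,393)])),
("top",rect(56,36,91),ct([(390,418),(447,250)])),
("side",rect(56,36,91),cs([(350,55),(490,155),(318,330),(170,235)])),
("side",rect(72,60,46),cs([(550,283),(85,352),(322,525)]))]
tab=[("top",rect(76,62,85),tt([(177,203),(298,166),(345,313),(222,353)])),
("side",rect(76,62,85),ts([(327,145),(535,160),(528,280),(318,265)])),
("top",np.array([[.095,0,.135]]),tt([(208,48)])),
("side",np.array([[.095,0,.135]]),ts([(171,95)]))]
for nm,o,g0 in(("core",core,unproj("top",ct([(305,308)])[0],.046)),("tab",tab,unproj("top",tt([(260,258)])[0],.085))):
    for sel in(None,"top","side"):
        oo=[x for x in o if sel in(None,x[0])]
        best=min((fit([g0[0],g0[1],y],oo) for y in (np.arange(0,np.pi,.3) if nm=="core" else np.arange(-.9,.9,.3))),key=lambda r:(r[1]**2).sum())
        print(nm,sel,best[0],"rms px",np.sqrt((best[1]**2).mean()))
        if sel is None: print(best[1])
# others
for nm,n,uv,z in(("pot","top",(365,163),.085),("jug","top",(256,199),.125),("round","top",(443,261),.09),("bottlecap","top",(441,176),.22),("pointer","top",(331,199),.057),("jug s","side",(291,246),.125),("pot s","side",(299,169),.085)):
    print(nm,unproj(n,uv,z))
E
```

```text
core None [0.4938 0.1382 1.291 ] rms px 0.4171472864563386
[[ 0.1565 -0.262 ]
 [ 0.6005 -0.501 ]
 [ 0.2851  0.5055]
 [-0.1582  0.1428]
 [ 0.0521  0.7269]
 [ 0.2078  0.0729]
 [-0.4525 -0.54  ]
 [ 0.4011 -0.4727]
 [-0.3345  0.8351]
 [-0.6261 -0.0998]
 [ 0.0687  0.3764]
 [-0.3574  0.3115]
 [ 0.2902  0.5572]]
core top [0.494  0.1387 1.2948] rms px 0.3343209104873656
core side [0.4936 0.1376 1.2856] rms px 0.4219939091400858
tab None [ 0.5674 -0.0713  0.3208] rms px 0.48250553479403424
[[ 0.162  -0.4153]
 [ 0.3623 -0.2543]
 [ 0.6431  0.3772]
 [ 0.5467 -0.1909]
 [ 0.2482  0.3039]
 [-0.5374  0.3777]
 [-0.3222  0.91  ]
 [-0.2193  0.6745]
 [ 0.3864  0.6342]
 [-0.1373  0.883 ]]
tab top [ 0.5674 -0.0703  0.3192] rms px 0.306787191274854
tab side [ 0.5678 -0.0736  0.3203] rms px 0.2547150002676604
pot [ 0.764  -0.1007  0.085 ]
jug [0.6555 0.1605 0.125 ]
round [ 0.526  -0.2874  0.09  ]
bottlecap [ 0.699  -0.2521  0.22  ]
pointer [ 0.6756 -0.0189  0.057 ]
jug s [0.6421 0.1732 0.125 ]
pot s [ 0.755  -0.0929  0.085 ]
```

The core and the table each fit to within half a pixel and agree across both cameras to 1–3 mm. I'll check IK for every pose before moving.

```bash
cat >> h.py <<'E'
from scipy.spatial.transform import Rotation as Ro
def down(a):
    x=np.array([np.cos(a),np.sin(a),0]);z=np.array([0,0,-1.]);return Ro.from_matrix(np.c_[x,np.cross(z,x),z]).as_rotvec()
E
python3 - <<'E'
from h import *
from plant import bot,kinematics
np.set_printoptions(precision=3,suppress=True)
a0=1.291-np.pi/2; b0=.32-np.pi/2
for k in(0,np.pi):
    for nm,p,a in(("pre",(.494,.138,.2),a0),("grasp",(.494,.138,.056),a0),("above",(.5675,-.0712,.25),b0),("in",(.5675,-.0712,.107),b0)):
        print(nm,k,kinematics.ik(p,down(a+k)))
for a in (b0,b0+np.pi):
  print([kinematics.ik((.5675+.095*np.cos(t),-.0712+.095*np.sin(t),.096),down(a)) is not None for t in np.arange(0,6.3,.4)])
E
```

```text
pre 0 [ 0.272  0.105 -0.132  1.334  0.     2.123]
grasp 0 [ 0.272  0.164 -0.387  1.021  0.     2.123]
above 0 [-0.125  0.218  0.111  1.464  0.     2.697]
in 0 [-0.125  0.241 -0.174  1.156  0.     2.697]
pre 3.141592653589793 [ 0.272  0.105 -0.132  1.334  0.    -1.019]
grasp 3.141592653589793 [ 0.272  0.164 -0.387  1.021  0.    -1.019]
above 3.141592653589793 [-0.125  0.218  0.111  1.464  0.    -0.445]
in 3.141592653589793 [-0.125  0.241 -0.174  1.156  0.    -0.445]
[True, True, True, True, True, True, True, True, True, True, True, True, True, True, True, True]
[True, True, True, True, True, True, True, True, True, True, True, True, True, True, True, True]
```

```bash
python3 - <<'E'
from h import *
from plant import bot,optics
import cv2
np.set_printoptions(precision=4,suppress=True)
a=1.291+np.pi/2
bot.movep((.494,.138,.18),down(a))
bot.move_straight((.494,.138,.056),vel=.12)
o=bot.observe();print(o["time_s"],o["tcp_pos"],o["force"])
print(bot.grip(.02))
o=bot.observe();print(o["time_s"],o["tcp_pos"],o["force"],o["grip_width"])
bot.move_straight((.494,.138,.22),vel=.12)
o=bot.observe();print(o["time_s"],o["tcp_pos"],o["force"],o["grip_width"])
bot.movep((.5675,-.0712,.20),down(.32+np.pi/2))
o=bot.observe();print(o["time_s"],o["tcp_pos"],o["force"],o["grip_width"])
for n in("side","top"): cv2.imwrite(f"pics/{n}1.png",optics.camera(n)[:,:,::-1])
E
```

```text
3.4917 [0.4946 0.1382 0.0568] [0.4305 0.1844 0.2817]
False
4.0083 [0.4944 0.1381 0.0565] [0.4898 0.4851 3.0244] 0.03575070026245907
5.525 [0.4936 0.1379 0.2191] [ 0.0752 -0.5074 -5.1522] 0.03541965462586359
6.4167 [ 0.5673 -0.0709  0.1997] [ 0.2609  1.1536 -3.3848] 0.03503840803817764
```

```bash
cat > crop.py <<'E'
import cv2,sys
f,x,y,w,h,s,o=sys.argv[1],*map(int,sys.argv[2:7]),sys.argv[7]
im=cv2.imread(f"pics/{f}.png")[y:y+h,x:x+w]
im=cv2.resize(im,None,fx=s,fy=s,interpolation=cv2.INTER_CUBIC)
for i in range(0,w,10):
    cv2.line(im,(i*s,0),(i*s,6 if i%20 else 12),(0,0,255),1)
    if i%20==0: cv2.putText(im,str(x+i),(i*s+2,22),0,.4,(0,0,255),1)
for i in range(0,h,10):
    cv2.line(im,(0,i*s),(6 if i%20 else 12,i*s),(0,0,255),1)
    if i%20==0: cv2.putText(im,str(y+i),(14,i*s+5),0,.4,(0,0,255),1)
cv2.imwrite(f"pics/{o}.png",im)
E
python3 crop.py side1 300 100 110 100 6 s1c; python3 crop.py top1 300 185 110 104 5 t1c
```

```text
(no output)
```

View pics/s1c.png

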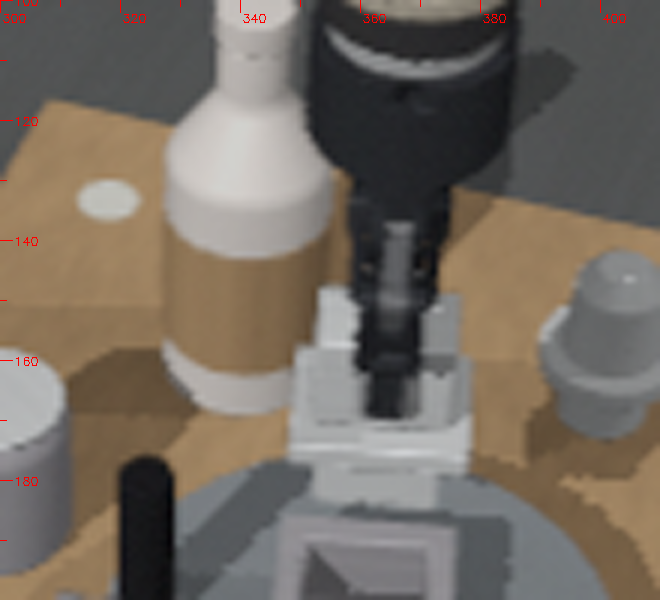

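View pics/t1c.png

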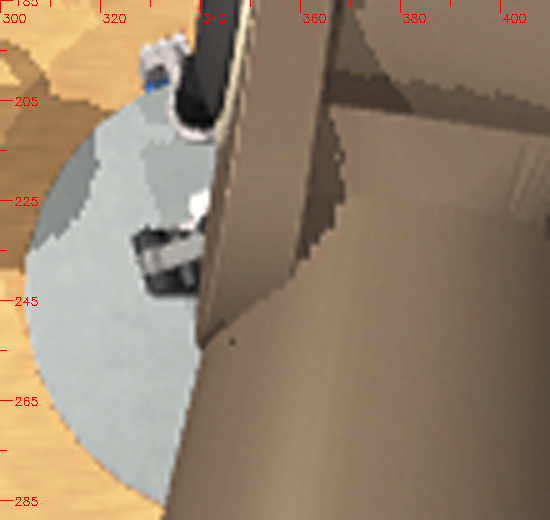

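```bash
python3 crop.py side1 340 140 50 60 13 s1d
```

```text
(no output)
```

View pics/s1d.png

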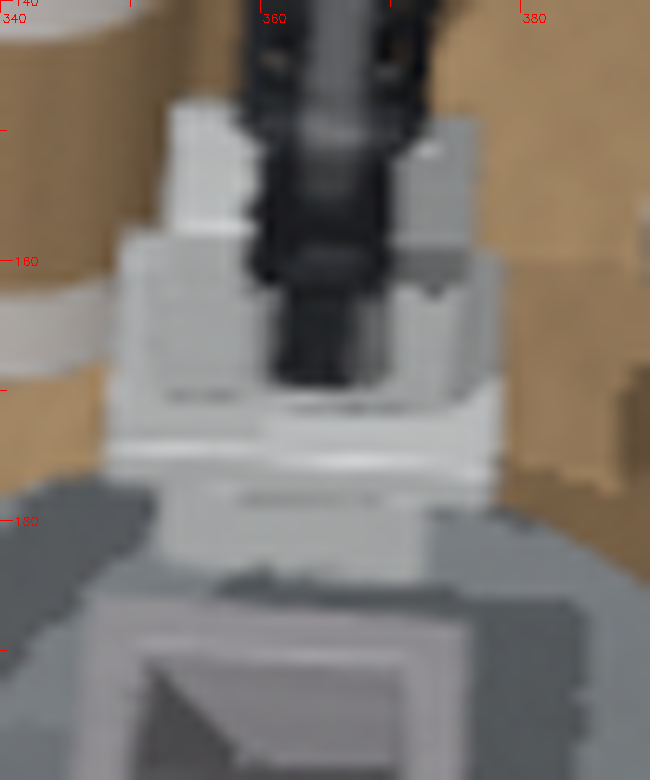

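```bash
python3 - <<'E'
from h import *
np.set_printoptions(precision=1,suppress=True)
load()
for nm,L in(("plug bot",rect(50,34,0)),("fl bot",rect(72,60,34)),("fl top",rect(72,60,46)),("bl top",rect(56,36,91))):
    print(nm,(proj("side",place((.5675,-.0712,.32),L)+[0,0,.1437])).tolist())
E
```

```text
plug bot [[351.25291985401964, 183.5945012771705], [352.1474709831816, 173.91877035817797], [372.0316960852207, 175.41317758390994], [371.513070641414, 185.15004548697488]]
fl bot [[346.97855961014346, 177.31239962030023], [348.7212805220054, 160.21360523258102], [377.7736924309748, 162.33193874623743], [377.02936328908913, 179.58982777005457]]
fl top [[347.1778234425966, 173.7722622148198], [348.9272569112254, 156.66086387740845], [378.2052803075015, 158.7782392910377], [377.4700766281603, 176.05003538579027]]
bl top [[351.7491954967442, 156.7011460444811], [352.7425694152155, 146.4067206858033], [376.3602348879699, 148.07332090993037], [375.8694082889306, 158.44485244739806]]
```

```bash
python3 crop.py side0 338 178 46 46 13 s0h;python3 crop.py top0 330 218 44 48 13 t0h; python3 - <<'E'
from h import *
np.set_printoptions(precision=1,suppress=True)
load()
for n in("side","top"):
  for nm,L in(("hub",rect(76,62,85)),("hole",rect(52,36,85)),("hubbase",rect(76,62,45))):
    print(n,nm,(proj(n,place((.5675,-.0712,.32),L))))
E
```

```text
side hub [[344.7 203.1]
 [346.5 185.6]
 [375.4 187.8]
 [374.6 205.5]]
side hole [[349.8 199.7]
 [350.7 189.5]
 [370.6 191.1]
 [370.1 201.3]]
side hubbase [[344.2 213.3]
 [345.9 195.8]
 [374.2 198.1]
 [373.3 215.6]]
top hub [[335.1 229.7]
 [359.5 222.5]
 [369.2 252.6]
 [344.5 260. ]]
top hole [[341.7 232.9]
 [355.9 228.7]
 [362.5 249.3]
 [348.2 253.6]]
top hubbase [[334.4 232. ]
 [358.  225.1]
 [367.3 254.1]
 [343.4 261.3]]
```

View pics/s0h.png

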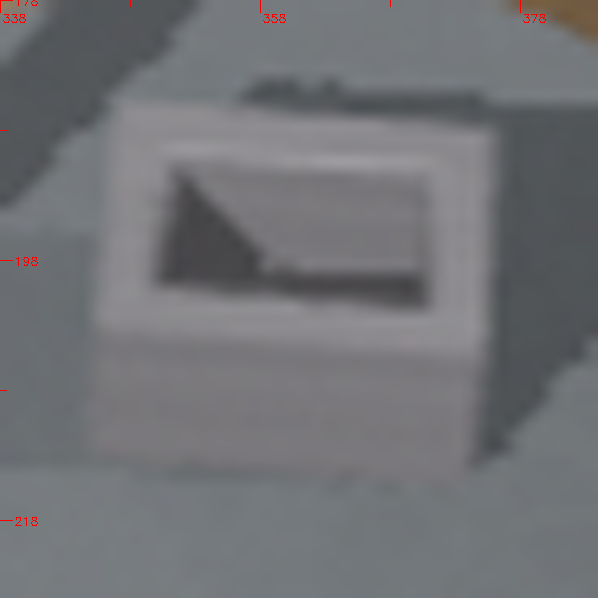

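View pics/t0h.png

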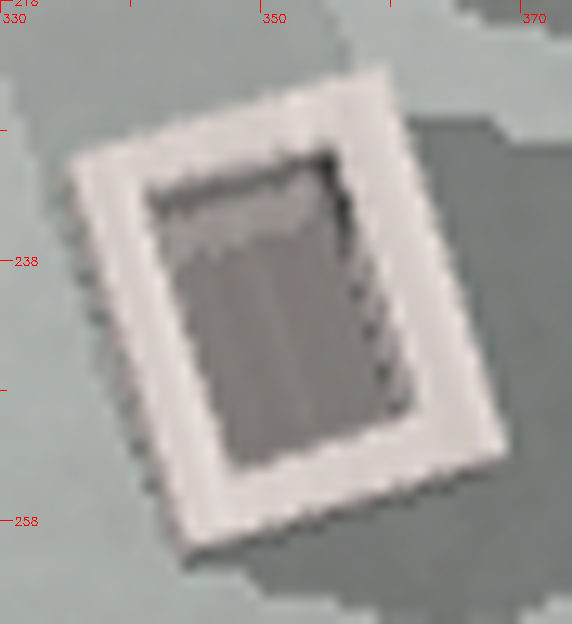

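The held core sits square over the hub. Both show the same side-view offset of about +0.6 px in u, and the core may be up to 2 mm off in y or z. I'll go down in small steps and watch the force.

```bash
python3 - <<'E'
from h import *
from plant import bot
np.set_printoptions(precision=4,suppress=True)
x,y=.5673,-.0714
bot.move_straight((x,y,.147),vel=.08)
o=bot.observe();print(o["time_s"],o["tcp_pos"],o["force"])
for z in np.arange(.144,.1235,-.003):
    bot.move_straight((x,y,z),vel=.03)
    o=bot.observe();print(round(o["time_s"],2),o["tcp_pos"],o["force"],o["moment"],o["grip_width"])
    if o["force"][2]>12: print("blocked");break
E
```

```text
7.3333 [ 0.5676 -0.0714  0.1474] [-0.8454 -0.7259 -4.0017]
7.58 [ 0.5674 -0.0714  0.1442] [ 0.2404  0.3127 -3.312 ] [-0.0424  0.0406 -0.0517] 0.03528563739310206
7.83 [ 0.5671 -0.0714  0.1408] [ 0.0773 -0.3985 -5.3711] [ 0.0339  0.0135 -0.0176] 0.0353192118329739
8.08 [ 0.5671 -0.0714  0.1377] [ 0.089  -0.418  -5.4231] [-0.0167  0.0343  0.0154] 0.03528476202785364
8.33 [ 0.5671 -0.0714  0.1347] [ 0.4462  0.161  -4.1072] [ 0.0189 -0.0067 -0.0188] 0.03492907091111131
8.58 [ 0.5672 -0.0714  0.1317] [ 0.7647  0.2873 -3.808 ] [-0.0102 -0.0277  0.0304] 0.0352005794711433
8.83 [ 0.5671 -0.0714  0.1287] [-0.04    1.2232 -4.8798] [ 0.0042 -0.0239  0.0311] 0.03536249200123408
9.08 [ 0.5671 -0.0714  0.1257] [-0.7439 -0.9971 -4.3474] [-0.0014  0.0184  0.0131] 0.035193605990063645
```

The plug is 15 mm below mouth height with no contact force. I'll continue down to the hub.

```bash
python3 - <<'E'
from h import *
from plant import bot,optics
import cv2
np.set_printoptions(precision=4,suppress=True)
x,y=.5673,-.0714
for z in list(np.arange(.1227,.110,-.003))+list(np.arange(.1095,.1005,-.001)):
    bot.move_straight((x,y,z),vel=.03)
    o=bot.observe();print(round(o["time_s"],2),o["tcp_pos"],o["force"])
    if o["force"][2]>8: print("contact");break
for n in("side","top"): cv2.imwrite(f"pics/{n}2.png",optics.camera(n)[:,:,::-1])
E
python3 crop.py side2 310 140 90 90 7 s2c
```

```text
9.34 [ 0.5671 -0.0714  0.1224] [-0.8412 -0.1312 -3.7861]
9.59 [ 0.5671 -0.0714  0.1195] [ 1.3784 -0.2163 -4.1232]
9.84 [ 0.5671 -0.0714  0.1164] [ 0.2054  0.0049 -3.7847]
10.09 [ 0.5671 -0.0714  0.1134] [-0.1023  0.0158 -4.0793]
10.34 [ 0.5671 -0.0714  0.1104] [-0.5189 -0.937  -4.2801]
10.59 [ 0.5673 -0.0714  0.1095] [-0.7486 -1.0693 -3.7496]
10.84 [ 0.5672 -0.0714  0.1084] [-0.5352  0.2654 -3.831 ]
11.09 [ 0.5673 -0.0714  0.1075] [ 0.8465 -0.603  -4.5997]
11.34 [ 0.5674 -0.0714  0.1075] [-3.6642 -0.2012  4.9286]
11.59 [ 0.5674 -0.0714  0.1074] [-6.1212  0.251  10.9649]
contact
```

View pics/s2c.png

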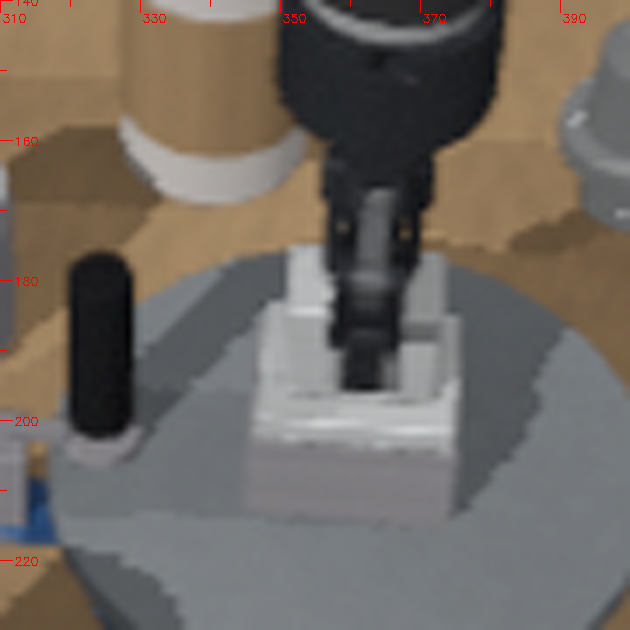

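Fz rises at TCP z = 0.1075, where 0.107 was expected, and the picture shows the flange flat on the hub. Releasing, backing off and checking again.

```bash
python3 - <<'E'
from h import *
from plant import bot,optics
import cv2
np.set_printoptions(precision=4,suppress=True)
bot.grip(.085); 
o=bot.observe();print(o["time_s"],o["force"],o["grip_width"])
bot.move_straight((.5673,-.0714,.23),vel=.15)
bot.movep((.45,.25,.30),down(.32+np.pi/2))
for n in("side","top"): cv2.imwrite(f"pics/{n}3.png",optics.camera(n)[:,:,::-1])
print(bot.observe()["time_s"])
E
python3 crop.py side3 300 165 110 85 7 s3c; python3 crop.py top3 300 185 110 104 6 t3c
```

```text
12.2333 [ 0.3476 -0.0105  0.4888] 0.08471820438452828
14.6333
```

View pics/s3c.png

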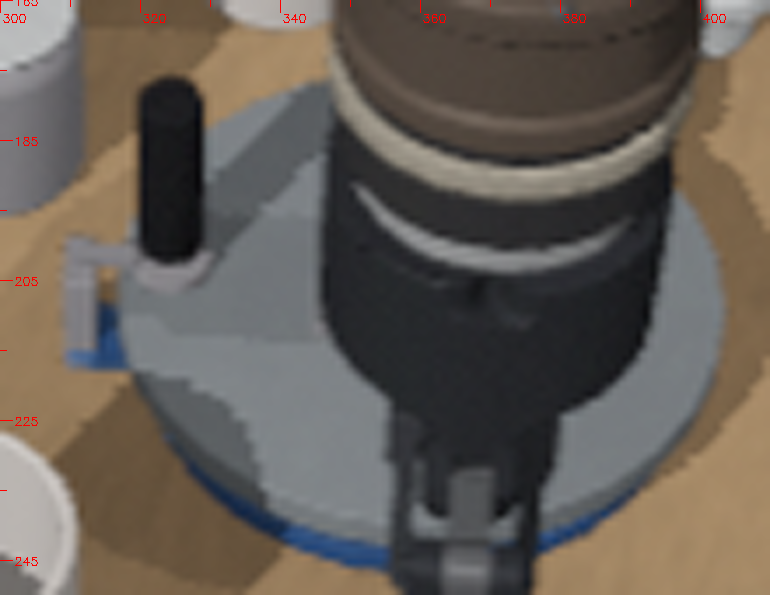

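View pics/t3c.png

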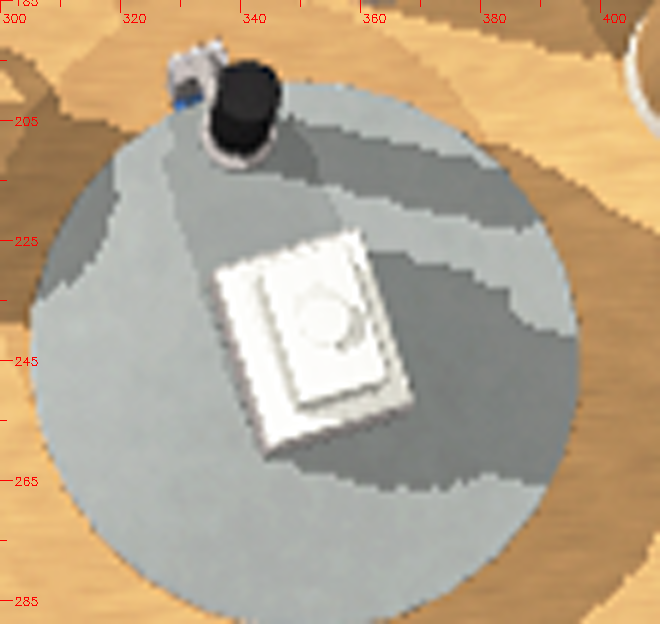

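```bash
python3 crop.py top3 320 185 40 34 18 t3p; python3 crop.py side3 304 170 30 50 13 s3p; python3 - <<'E'
from h import *
np.set_printoptions(precision=4,suppress=True)
load()
A=np.array([.5673,-.0714])
def rep(nm,n,uv,z):
    p=unproj(n,uv,z);d=p[:2]-A;print(nm,n,p,"r",np.hypot(*d),"ang",np.arctan2(d[1],d[0]))
rep("handle","top",(341.3,199.3),.135);rep("handle","side",(324.4,178.4),.135)
rep("ptr","side",(318.5,201),.057);rep("ptr","side",(311,200),.057)
for r in(.1,.11,.12,.13):print(proj("top",[[A[0]+r*np.cos(t),A[1]+r*np.sin(t),.057] for t in(.3,.4,.5)]).round(1).tolist(),proj("side",[[A[0]+r*np.cos(t),A[1]+r*np.sin(t),.057] for t in(.3,.4,.5)]).round(1).tolist())
E
```

```text
handle top [ 0.6588 -0.0407  0.135 ] r 0.0965571761386598 ang 0.3239851277131115
handle side [ 0.6572 -0.0439  0.135 ] r 0.09404998636277018 ang 0.2963817117114245
ptr side [ 0.6683 -0.0313  0.057 ] r 0.10867909243204638 ang 0.3775215469466844
ptr side [ 0.6879 -0.0263  0.057 ] r 0.12871553237914904 ang 0.3576182776671644
[[340.0, 204.3], [336.2, 205.5], [332.6, 207.1]] [[322.0, 198.9], [321.8, 201.8], [321.8, 204.6]]
[[338.9, 200.5], [334.8, 201.8], [330.8, 203.6]] [[318.3, 198.6], [318.0, 201.7], [318.0, 204.8]]
[[337.8, 196.8], [333.3, 198.2], [329.0, 200.1]] [[314.6, 198.2], [314.2, 201.6], [314.2, 205.0]]
[[336.7, 193.0], [331.8, 194.6], [327.1, 196.6]] [[310.8, 197.9], [310.4, 201.5], [310.4, 205.2]]
```

View pics/t3p.png

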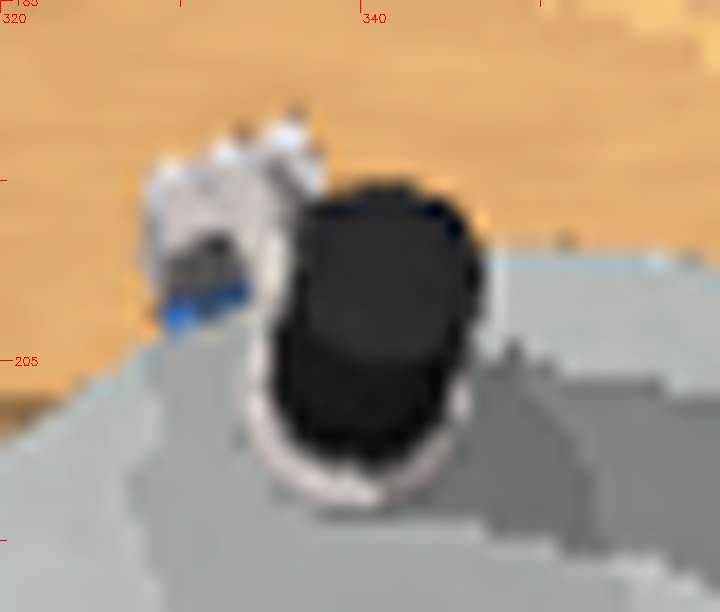

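View pics/s3p.png

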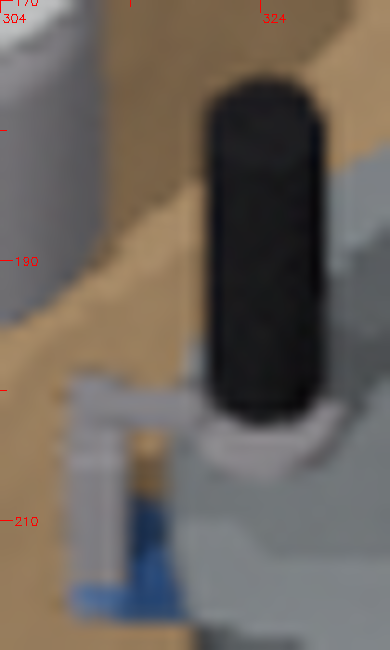

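The core is seated squarely in the top view. The handle is at about 0.31–0.32 rad and the pointer about 0.38–0.40, so I'll turn 2π + 0.07. Next I grasp the handle with the jaws tangential, then carry it round with a fixed wrist.

```bash
python3 - <<'E'
from h import *
from plant import bot,optics
np.set_printoptions(precision=4,suppress=True)
A=np.array([.5673,-.0714]);t0=.315
h=A+.095*np.array([np.cos(t0),np.sin(t0)]);print(h)
bot.movep((*h,.24),down(.32+np.pi/2))
bot.move_straight((*h,.096),vel=.15)
o=bot.observe();print(o["time_s"],o["tcp_pos"],o["force"])
bot.grip(.015)
o=bot.observe();print(o["time_s"],o["tcp_pos"],o["force"],o["grip_width"])
c=h-.095*np.array([np.cos(t0),np.sin(t0)])
for k in range(1,5):
    t=t0+2*np.pi*k/36
    bot.move_straight((c[0]+.095*np.cos(t),c[1]+.095*np.sin(t),.096),vel=.1)
    o=bot.observe();print(k,round(o["time_s"],2),o["tcp_pos"],o["force"],o["grip_width"])
    if np.linalg.norm(o["force"])>35: print("stop");break
E
```

```text
[ 0.6576 -0.042 ]
17.1 [ 0.6583 -0.0418  0.0972] [ 0.3556 -0.4733 -0.2175]
17.6833 [ 0.6577 -0.042   0.0965] [-0.2082 -0.3976  2.6475] 0.025077045966593298
1 18.0 [ 0.651  -0.0262  0.0964] [-0.9936 -0.0355  5.2394] 0.024869214845349753
2 18.32 [ 0.642  -0.0126  0.0964] [-0.9781 -0.3325  6.2132] 0.0248635331051772
3 18.63 [ 0.6305 -0.0005  0.0964] [-1.6985 -0.0414  4.956 ] 0.024447263403633186
4 18.95 [0.6171 0.0095 0.0964] [-0.9488 -1.4343  5.1522] 0.02485174227431347
```

Forces stay around 1–2 N sideways, so the turn continues.

```bash
python3 - <<'E'
from h import *
from plant import bot,optics
import cv2
np.set_printoptions(precision=4,suppress=True)
c=np.array([.5673,-.0714]);t0=.315
ts=[t0+2*np.pi*k/36 for k in range(5,37)]+[t0+2*np.pi+.07]
for i,t in enumerate(ts):
    bot.move_straight((c[0]+.095*np.cos(t),c[1]+.095*np.sin(t),.096),vel=.1)
    o=bot.observe()
    if i%4==0 or i>30:print(round(t-t0,2),round(o["time_s"],2),o["tcp_pos"],o["force"],o["grip_width"])
    if np.linalg.norm(o["force"])>35: print("stop",t,o["force"]);break
    if i==16:
        for n in("side","top"): cv2.imwrite(f"pics/{n}4.png",optics.camera(n)[:,:,::-1])
for n in("side","top"): cv2.imwrite(f"pics/{n}5.png",optics.camera(n)[:,:,::-1])
E
python3 - <<'E'
import cv2,numpy as np
a=[cv2.imread(f"pics/side{i}.png")[100:260,260:440] for i in(4,5)]
cv2.imwrite("pics/mid.png",cv2.resize(np.hstack(a),None,fx=2.2,fy=2.2))
E
```

```text
0.87 19.27 [0.6021 0.0169 0.0964] [-0.9334 -0.243   5.8503] 0.02462120723704087
1.57 20.53 [0.5367 0.0184 0.0964] [-0.0051 -2.2726  5.7234] 0.024595468670190287
2.27 21.8 [ 0.4865 -0.0216  0.0964] [ 1.4798 -1.3305  5.7572] 0.024928224225621097
2.97 23.07 [ 0.4733 -0.0848  0.0964] [ 1.6641 -0.9953  6.1153] 0.024552366900969604
3.67 24.33 [ 0.5039 -0.1421  0.0964] [ 0.0377 -0.7739  8.1027] 0.024814231770770575
4.36 25.7 [ 0.5645 -0.1664  0.0964] [ 0.685  -1.6753  6.5269] 0.02475669775794072
5.06 26.97 [ 0.6266 -0.1458  0.0964] [ 2.2403 -2.2771  4.9029] 0.024611854809250037
5.76 28.23 [ 0.6606 -0.0898  0.0964] [2.4426 0.3324 6.3253] 0.024621366236935
6.28 29.18 [ 0.6572 -0.0406  0.0964] [0.7699 0.2886 5.5909] 0.024685540688503538
6.35 29.43 [ 0.6549 -0.0346  0.0964] [0.4363 0.9482 6.6593] 0.024986034752041277
```

View pics/mid.png

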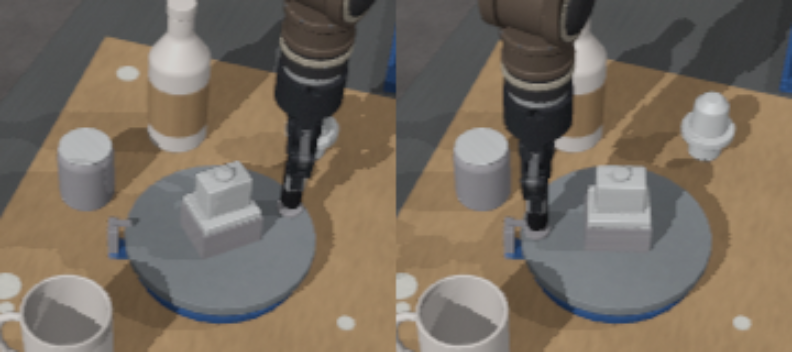

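Left (about 3.7 rad): the core stays seated while turning. Right: the handle is back at the pointer. Releasing and retreating to check.

```bash
python3 - <<'E'
from h import *
from plant import bot,optics
import cv2
np.set_printoptions(precision=4,suppress=True)
bot.pause(.3)
p=bot.observe()["tcp_pos"]
bot.grip(.085)
bot.move_straight((p[0],p[1],.26),vel=.15)
bot.movej([1.273,0.126,-0.04,1.405,0,-.4])
bot.pause(.3)
for n in("side","top"): cv2.imwrite(f"pics/{n}6.png",optics.camera(n)[:,:,::-1])
o=bot.observe();print(o["time_s"],o["force"],o["tcp_pos"])
E
python3 crop.py top6 300 185 110 104 7 t6c; python3 crop.py side6 300 165 110 85 7 s6c
python3 - <<'E'
import cv2,numpy as np
a=[cv2.imread(f"pics/top{i}.png")[120:320,200:500] for i in(0,6)]
cv2.imwrite("pics/cmp.png",cv2.resize(np.hstack(a),None,fx=1.33,fy=1.33))
E
```

```text
34.6917 [ 0.089   0.6562 -0.4428] [0.1542 0.5019 0.231 ]
```

View pics/t6c.png

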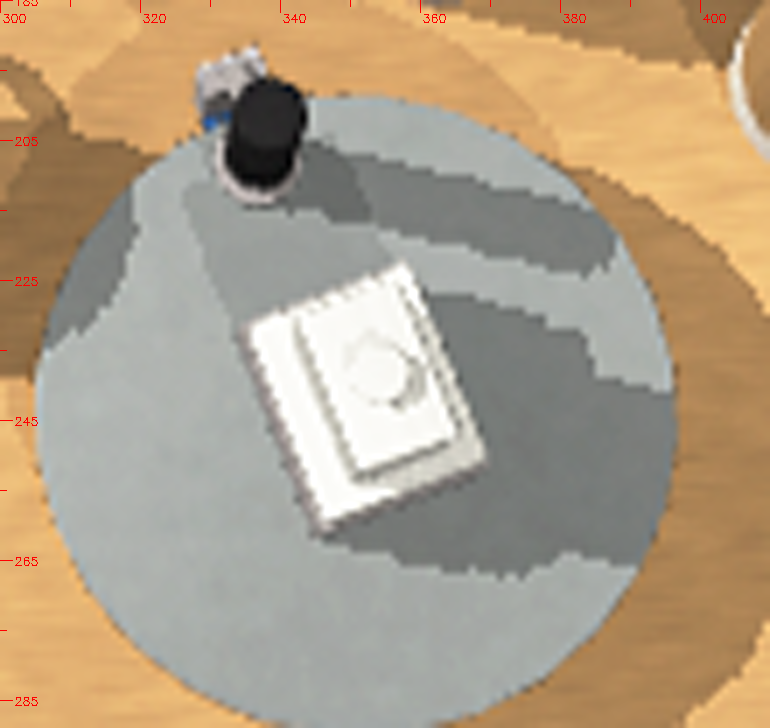

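View pics/s6c.png

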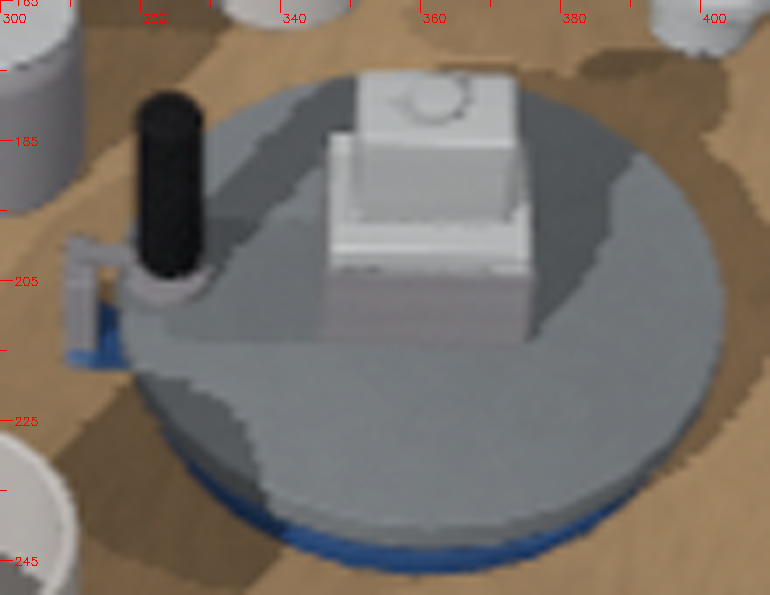

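View pics/cmp.png

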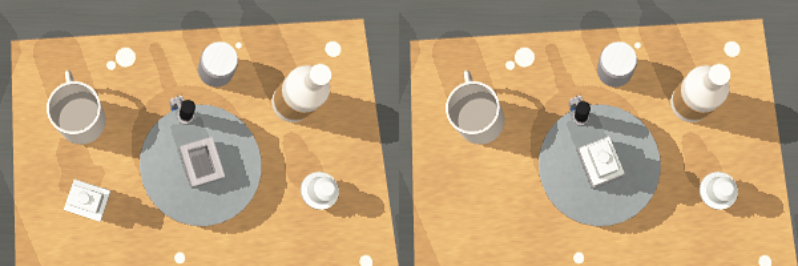

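The handle is at the pointer, with the top at about (338,201) in the top view. The core is flush, and the bystanders match the first picture. Handing in.

```bash
python3 -c "
from plant import ticket; print(ticket.hand_in())"
```

```text
the job is handed in; nothing more can be done
None
```

The block core is plugged into the turntable socket, the table has gone one full turn anticlockwise to the pointer, and I handed the job in at about 35 s. `hand_in` reports no verdict, so the results below are my own checks.

- **Seating:** The plug slid in without side contact. Upward force rose at TCP z = 0.1075 m, against 0.107 m expected for fully home. Pictures after release, at about 3.7 rad and after the turn show the flange flat on the hub.
- **Turn:** I carried the handle round in one grasp through 2π + 0.07 rad (horizontal force under 3 N), then let go and parked the arm. The last pictures show the handle at the pointer. I put the joint at about 6.28–6.30 rad, good to about 0.1 rad, because the handle partly hides the pointer tip in the top view.
- **Bystanders:** The bottle, jug, steel pot and round core look unmoved between the first and last top views.
- **Disagreement:** My first side-view reading put the hub about 2–3 mm off the top-view estimate. A closer crop largely resolved it, and the contact-free fit agreed with the combined estimate.

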